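# Tap home the wedge that locks the coffee box

## Task

The flap of the wooden box is locked by a yellow wedge with a red cap, which is still standing proud in its slot. Take the coffee tamper by its handle and tap the wedge down with its flat steel foot (not with the fingers) until the wedge is fully home and moves no further, then stand the tamper upright on the table again and let go. Do not touch the turntable or the coffee things on it.

Things in the scene. Friction and masses are not known exactly. Their poses are not given: they have to be found in the camera images.
- tamper: Coffee tamper, about 0.3 kg, loose, upright on its flat steel foot (58 mm diameter, 22 thick); above it a dark wooden handle, a plain cylinder 32 mm in diameter from 44 to 97 mm height, rounded top at 105. Origin: centre of the foot's underside; z up the handle. A crank hand grinder (161 mm tall) and a white canister (95) stand 100 mm or more away, in any order.
- wedge (a joint): How far the wedge has gone down its slot, in m: it starts between 0 and 0.010 (standing proud) and meets a hard stop at 0.030, fully home. It slides straight down only, with steady friction of about 6 N (plus about 1 N for each 8 mm/s), and stays where it is left.
- wedge_top (a point): Centre of the wedge's flat red top, the face to strike, 30 mm (x) by 46 mm (y), 155 mm above the table at joint 0, 125 when home. The wedge stands in a dark loop (84 mm high) before the flap of a fixed open wooden box (160 x 220, rim 100 high), so it stays clear above all round it. x points from flap to box (centre 105 mm on), y along the flap, z up. Box left or right, turned up to 0.35 rad.
- turntable: Round bamboo turntable, 300 mm across, 25 mm high, fixed, with a white dripper on a glass carafe (195 mm above the table), a black kettle (158 mm) and two espresso cups on it (within 20 mm of its rim). On the other side from the box. Origin: centre of its underside. To be left alone.
Mind the look-alikes: they are no part of the job. What is shaped like the tamper but green or pink is not meant.

How it is judged:
On the way, in this order (a step that is already met when the one before it is completed fails the run):
1. the foot of the tamper bears on the wedge, which is not yet home (contact force between tamper and wedge above 1 N and value of joint wedge below 0.026 m).
2. the wedge is driven home (within 3 mm of its stop) (value of joint wedge above 0.027 m), for 0.2 s.
At the end, for the whole second after the job is handed in: The wedge is home, within 3 mm of its hard stop; the tamper stands upright (within 10 degrees) with its foot on the table (within 6 mm), released and at rest (value of joint wedge above 0.027 m and angle between tamper's own z axis and vertical below 0.17 rad and height (world z) of tamper between -0.006 and 0.006 m and linear speed of tamper below 0.02 m/s); the robot touches nothing.
It fails at once if the fingers or the arm push the wedge (contact force between any of the fingers, the arm and wedge above 1 N).
It fails at once if the turntable or the things on it are touched by the robot or the tamper (contact force between any of the fingers, the arm, tamper and turntable above 1 N).
It also fails if it takes over 54 s, if anything falls off the work surface, if the arm or the gripper's body presses on something with over 40 N, if the wrist force passes 120 N, or if a joint passes its speed limit or range.

## Robot

A 7-joint arm with a two-finger parallel gripper is mounted at the origin on the work surface. World frame = base frame: x ahead of the robot, y to its left, z up, the work surface at z = 0. Lengths are in m, angles in rad, forces in N, time in s.
With the tool pointing down it reaches from about 0.4 to 0.85 m from the base axis. Payload 4.5 kg.
Tool frame: the origin (TCP) lies on the mounting face of the last link; the fingertips stand 166 mm ahead of it and the grasp point (between the pads) lies 147 mm ahead of it; y points along the fingers, z is the direction in which the jaws open and shut, and the axes are right-handed (so a half turn about y gives the same grasp; the last joint's range is limited). The gripper opens to 88 mm and grips with 3 to 60 N. Pads are 18 mm wide; open, the fingers measure 123 mm over their backs; the gripper's body (75 mm by 187 mm) begins 45 mm behind the grasp point.
Start: joints at [1.183, 0.689, -0.195, 1.565, 0.157, 0.902, -0.215], TCP at [0.256, -0.57, 0.405] pointing down, gripper open.
Joint ranges: [-3.01, 3.01], [-0.46, 2.08], [-1.47, 1.51], [0.13, 2.56], [-1, 4.14], [0.04, 2.09], [-2.66, 2.66]. Speed limits (rad/s): [2.57, 2.57, 3.14, 3.14, 3.14, 3.14, 3.14].

## Interface

Orientations are given as a unit quaternion [x, y, z, w].
In Python, from plant import r gives the robot as it stands.
- The arm moves only by the tool arm_command, never from a script. Its argument "deltas" is a list of rows, each an object of numbers: "dx", "dy", "dz": the shift along the tool's x, y, z each as a share of 1000 mm, from -1 to 1; "wx", "wy", "wz": the turn, a rotation vector about the tool's x, y, z each as a share of 45 degrees, from -1 to 1. In form: [{"dx": .., "dy": .., "dz": .., "wx": .., "wy": .., "wz": ..}, ...]. A call has exactly 5 rows; each row is the pose to reach, as a shift and turn from the pose commanded when the call began, along the tool's axes at that moment; what a row does not reach only later rows make up. A row lasts 1/10 s, in which the tool goes at most 50 mm and 8.59 degrees, less where a joint would pass 70% of its speed; a pose out of reach is approached as far as the arm can. A call with a number of a shift or a turn outside -1 to 1 is refused whole. A call with a gripper value outside its range is refused whole. "claw" is the opening, from -1 (shut) to 1 (fully open), set as the call begins (left out, the last holds). The fingers move at their own pace and stop on an object; "grip_force" is the grip in N (left out, the last holds). Time passes only in rows, so rows that repeat a pose let the fingers close, or fill a call up. It gives the time, the measured TCP pose, the force and the opening at its end, in the units of the state.
- r.get_state(): the state, without advancing time (a new reading comes with each control period).
- r.snapshot(name): name is "scene" or "top" or "wrist"; returns the picture (480x640x3 uint8, red, green, blue); there is no depth.
- r.get_calibration(name): a dict with "vertical_fov" (degrees; the focal length in pixels is half the picture's height over the tangent of half this angle, whatever the lens; pixels are square), "cx", "cy" (the principal point, pixels), "k1" (the pictures are not rectified: a ray, as slopes to the right and down, at radius r is drawn at 1 + k1 r^2 times it, then the intrinsics apply), "R" (3x3) and "t" (3): a world point X has camera coordinates R X + t. Camera axes: x right, y down, z forward; pixel columns grow to the right and rows downward; lengths in m; the calibration is good to about 2 mm. A picture is of the moment at which its call begins: read the wrist's pose just before it. get_calibration takes no time and is no camera call; for the wrist camera it gives the pose at the moment of the call.
- r.finish_job(): hands the job in, once; it reports no verdict.
The state is a dict: "clock": time; "q": joint angles; "qd": joint speeds; "joint_torque": joint torques, N m; "tool_pos": TCP position; "eef_rot": TCP orientation; "contact_force": force on the tool from outside, world axes, zero at the start; "moment": the same for the moment, N m; "opening": opening from 0.0 (shut) to 1.0 (fully open).
Only numpy, scipy, OpenCV 4.12 (cv2) and the standard library are available. Lean on these libraries where they do the work, as an engineer would, in place of code of your own. Each camera call takes 0.05 s, during which the arm holds its last target.

## Working session

There is one attempt and no reset: what is moved stays moved. The work goes in short steps, Python scripts to look and compute and a tool call to move; the robot and the scene stay as the last step left them, time stands still between calls to the robot, and variables do not carry over. Pictures are saved under pics/ and viewed, and the job is handed in when it is done.

Besides the shell and the picture viewer there is one more tool, called after "Request:" as a command line: name --argument value ..., lists and objects as JSON in quotes. arm_command: Moves the arm, as the interface text tells. Shift numbers are shares of 1000 mm and turn numbers shares of 45 degrees, none past 1 either way. Its arguments: {"type":"object","properties":{"deltas":{"type":"array","items":{"type":"object","properties":{"dx":{"type":"number","minimum":-1,"maximum":1},"dy":{"type":"number","minimum":-1,"maximum":1},"dz":{"type":"number","minimum":-1,"maximum":1},"wx":{"type":"number","minimum":-1,"maximum":1},"wy":{"type":"number","minimum":-1,"maximum":1},"wz":{"type":"number","minimum":-1,"maximum":1}}}},"claw":{"type":"number"},"grip_force":{"type":"number"}},"required":["deltas"]}

```bash
ls; mkdir -p pics; cat > h.py <<'E'
import numpy as np,cv2
from plant import r
from scipy.spatial.transform import Rotation as Ro
def K(c):
    f=240/np.tan(np.radians(c["vertical_fov"])/2); return f
def proj(c,X):
    X=np.atleast_2d(X); p=X@np.array(c["R"]).T+np.array(c["t"]); s=p[:,:2]/p[:,2:]
    rr=(s**2).sum(1,keepdims=True); s=s*(1+c["k1"]*rr); return s*K(c)+[c["cx"],c["cy"]]
def ray(c,uv):
    d=(np.array(uv,float)-[c["cx"],c["cy"]])/K(c); s=d.copy()
    for _ in range(50): s=d/(1+c["k1"]*(s@s))
    R=np.array(c["R"]); return -R.T@np.array(c["t"]), R.T@np.array([s[0],s[1],1])
def atz(c,uv,z):
    o,d=ray(c,uv); return o+d*(z-o[2])/d[2]
def tri(l):
    A=0;b=0
    for c,uv in l:
        o,d=ray(c,uv); d=d/np.linalg.norm(d); P=np.eye(3)-np.outer(d,d); A=A+P;b=b+P@o
    X=np.linalg.solve(A,b); return X,[np.linalg.norm(proj(c,X)[0]-uv) for c,uv in l]
def snap(n,f):
    c=r.get_calibration(n); im=r.snapshot(n); cv2.imwrite("pics/"+f,im[:,:,::-1]); return c,im
E
python3 - <<'E'
from h import *
import json
s=r.get_state();print({k:np.round(v,3) for k,v in s.items()})
for n in["scene","top","wrist"]:
    c,_=snap(n,n+"0.png"); print(n,{k:np.round(v,4).tolist() for k,v in c.items()})
print(Ro.from_quat(s["eef_rot"]).as_matrix().round(3))
E
```

```text
pics
{'clock': np.float64(0.0), 'q': array([ 1.183,  0.69 , -0.195,  1.566,  0.157,  0.903, -0.215]), 'qd': array([-0.001,  0.002,  0.001, -0.   , -0.001,  0.001, -0.001]), 'joint_torque': array([-0.0000e+00, -5.2756e+01, -1.2670e+00, -1.5343e+01, -5.3000e-02,
        7.0000e-03,  0.0000e+00]), 'tool_pos': array([ 0.256, -0.57 ,  0.404]), 'eef_rot': array([-0.148,  0.692, -0.691,  0.148]), 'contact_force': array([ 0.219, -0.173, -0.301]), 'moment': array([0.009, 0.054, 0.011]), 'opening': np.float64(1.001)}
scene {'vertical_fov': 50.1231, 'cx': 323.7174, 'cy': 242.125, 'k1': 0.0024, 'R': [[-0.5327, 0.8461, 0.0169], [0.5752, 0.3767, -0.7261], [-0.6208, -0.3771, -0.6873]], 't': [0.3035, -0.2025, 1.3328]}
top {'vertical_fov': 44.8639, 'cx': 320.9707, 'cy': 229.9694, 'k1': -0.1504, 'R': [[-0.0185, -0.9998, -0.0101], [-0.9853, 0.0199, -0.1694], [0.1695, 0.0068, -0.9855]], 't': [0.0095, 0.5163, 1.2657]}
wrist {'vertical_fov': 62.7509, 'cx': 315.9732, 'cy': 252.9534, 'k1': -0.084, 'R': [[0.4085, -0.9128, -0.0014], [-0.8744, -0.3918, 0.2862], [-0.2618, -0.1157, -0.9582]], 't': [-0.6248, -0.0392, 0.3898]}
[[-0.912 -0.001  0.41 ]
 [-0.41   0.002 -0.912]
 [ 0.    -1.    -0.002]]
```

View pics/scene0.png

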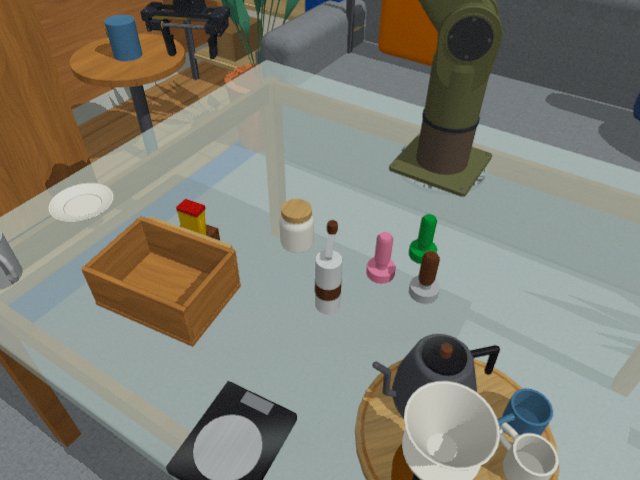

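View pics/top0.png

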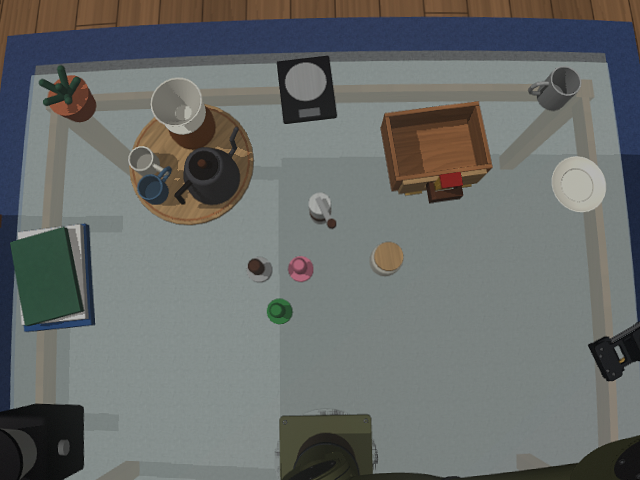

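View pics/wrist0.png

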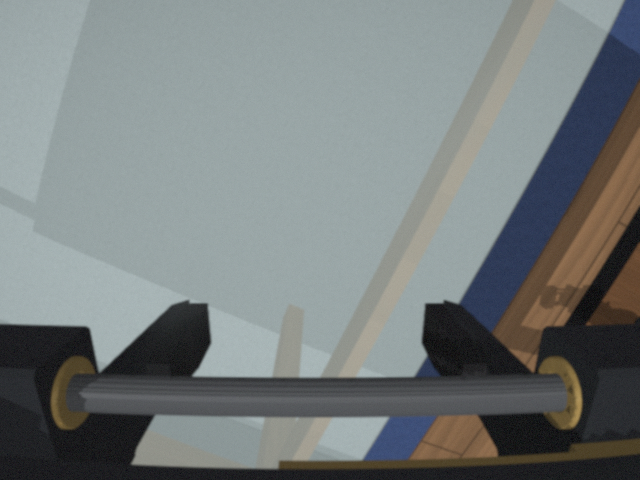

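The dark-handled tamper is at about (425,275) in the scene view and (258,268) in the top view. The wedge's red cap is at (191,208) in the scene view and (451,180) in the top view. I'll enlarge both.

```bash
python3 - <<'E'
import cv2,numpy as np
s=cv2.imread("pics/scene0.png");t=cv2.imread("pics/top0.png")
cr=lambda im,x,y:cv2.resize(im[y:y+75,x:x+100],(400,300),interpolation=cv2.INTER_CUBIC)
cv2.imwrite("pics/crop0.png",np.vstack([np.hstack([cr(s,380,230),cr(s,150,190)]),np.hstack([cr(t,220,230),cr(t,400,150)])]))
E
```

```text
(no output)
```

View pics/crop0.png

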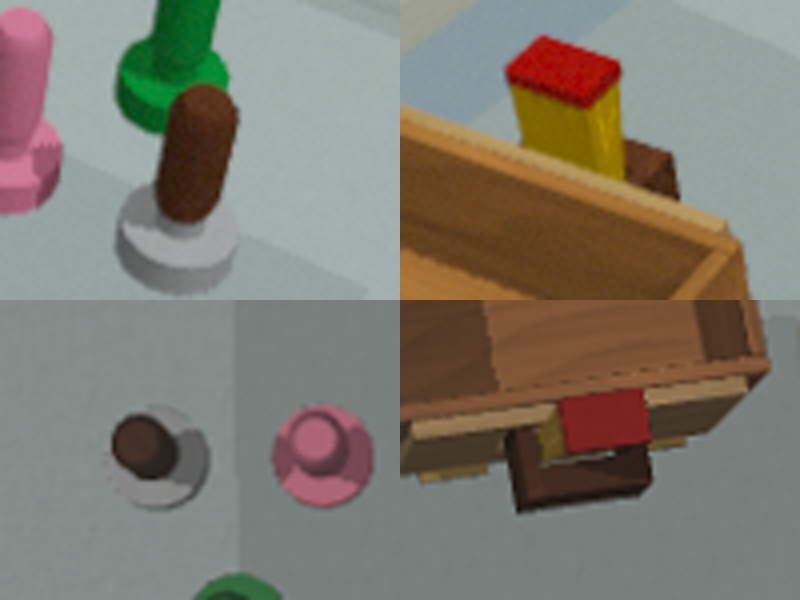

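```bash
cat > m.py <<'E'
from h import *
cs,ct=r.get_calibration("scene"),r.get_calibration("top")
S=lambda u,v,x,y:np.array([(u+.5)/4-.5+x,(v+.5)/4-.5+y])
sc={"UL":S(185,101,150,190),"UR":S(107,70,150,190),"LL":S(221,68,150,190),"LR":S(144,36,150,190)}
tp={"UL":S(161,99,400,150),"UR":S(244,90,400,150),"LL":S(168,153,400,150),"LR":S(251,143,400,150)}
P={}
for k in sc:
    X,e=tri([(cs,sc[k]),(ct,tp[k])]);P[k]=X;print(k,X.round(4),np.round(e,2))
c=sum(P.values())/4;print("c",c)
for a,b in[("UL","UR"),("LL","LR"),("UL","LL"),("UR","LR")]:
    d=P[a]-P[b];print(a,b,np.linalg.norm(d),np.degrees(np.arctan2(d[1],d[0])))
print("top cam",-np.array(ct["R"]).T@ct["t"],"scene cam",-np.array(cs["R"]).T@cs["t"])
# tamper: fit xy by foot outline + handle, via projections
X,e=tri([(cs,S(210,92,380,230)),(ct,S(139,139,220,230))]);print("tamper top",X,e)
print("foot top", atz(ct,S(160,157,220,230),.022), atz(cs,S(178,232,380,230),.022))
E
python3 m.py
```

```text
UL [ 0.6135 -0.2556  0.1441] [0.37 0.32]
UR [ 0.6175 -0.3004  0.145 ] [0.39 0.33]
LL [ 0.5848 -0.2586  0.1425] [0.04 0.04]
LR [ 0.5889 -0.3029  0.145 ] [0.04 0.04]
c [ 0.60117722 -0.27935903  0.14413632]
UL UR 0.044997885127479605 95.1127402877088
LL LR 0.04461472746470818 95.32524804429477
UL LL 0.028920881905834722 5.93426006919722
UR LR 0.02870816310349523 5.053060120901371
top cam [ 0.29427369 -0.00944034  1.33492277] scene cam [1.10557269 0.32205735 0.76387964]
tamper top [0.43303823 0.14288153 0.11214164] [np.float64(0.7803008078225488), np.float64(0.6562512351661496)]
foot top [0.43323971 0.1407125  0.022     ] [0.43744641 0.14541004 0.022     ]
```

```bash
cat > n.py <<'E'
from h import *
cs,ct=r.get_calibration("scene"),r.get_calibration("top")
for n,uv,z in[("pink",(300,268),.02),("green",(280,311),.02),("grinder base",(319,207),.1),("grinder crank",(332,224),.16),("canister",(388,258),.095),("tt",(192,165),.025),("kettle",(205,160),.158),("kettle spout",(181,202),.14)]:
    print(n,atz(ct,uv,z).round(3))
# overlay
s=cv2.imread("pics/scene0.png");t=cv2.imread("pics/top0.png")
import sys
x,y=map(float,sys.argv[1:3])
a=np.linspace(0,2*np.pi,73)
out=[]
for im,c,ox,oy in((s,cs,380,230),(t,ct,220,230)):
    cr=cv2.resize(im[oy:oy+75,ox:ox+100],(800,600)[:2] if 0 else (400,300),interpolation=cv2.INTER_CUBIC)
    for rr,z,col in((.029,0,(0,255,255)),(.029,.022,(0,255,255)),(.016,.044,(255,0,0)),(.016,.097,(0,255,0))):
        p=proj(c,np.c_[x+rr*np.cos(a),y+rr*np.sin(a),0*a+z])
        p=((p-[ox,oy]+.5)*4-.5)
        cv2.polylines(cr,[(p*16).round().astype(np.int32)],True,col,1,cv2.LINE_AA,4)
    out.append(cr)
cv2.imwrite(sys.argv[3],np.hstack(out))
E
python3 n.py 0.434 0.142 pics/ov0.png
```

```text
pink [0.434 0.049 0.02 ]
green [0.337 0.095 0.02 ]
grinder base [0.557 0.002 0.1  ]
grinder crank [ 0.508 -0.024  0.16 ]
canister [ 0.444 -0.144  0.095]
tt [0.681 0.301 0.025]
kettle [0.652 0.242 0.158]
kettle spout [0.566 0.296 0.14 ]
```

View pics/ov0.png

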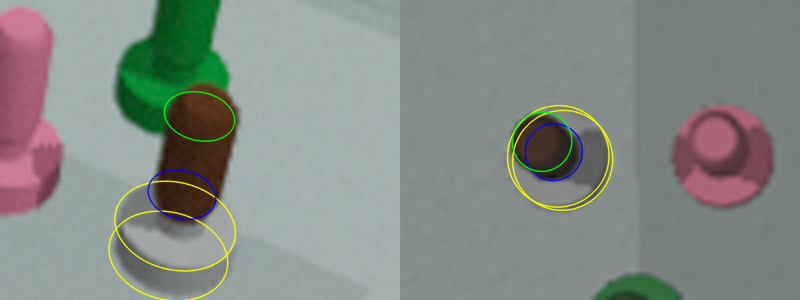

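```bash
cat > p.py <<'E'
from h import *
import sys
# usage: p.py x y z yawdeg(jaw axis)  -> shares for tool pointing straight down
x,y,z,yaw=map(float,sys.argv[1:5])
s=r.get_state();p=np.array(s["tool_pos"]);Rm=Ro.from_quat(s["eef_rot"])
a=np.radians(yaw); tz=np.array([np.cos(a),np.sin(a),0]);ty=np.array([0,0,-1.]);tx=np.cross(ty,tz)
T=Ro.from_matrix(np.c_[tx,ty,tz])
d=Rm.inv().apply(np.array([x,y,z])-p); w=np.degrees((Rm.inv()*T).as_rotvec())/45
print("t",round(s["clock"],2),"pos",p.round(4),"d",d.round(4),"w",w.round(4),"F",np.round(s["contact_force"],1),"op",round(s["opening"],3),"q",np.round(s["q"],2))
E
python3 p.py 0.42 -0.36 0.41 -40; python3 -c "
from h import *
c=r.get_calibration('wrist');s=r.get_state()
o=-np.array(c['R']).T@c['t'];print(Ro.from_quat(s['eef_rot']).inv().apply(o-s['tool_pos']), Ro.from_quat(s['eef_rot']).inv().apply(np.array(c['R'])[2]))"
```

```text
t 0.15 pos [ 0.2558 -0.57    0.4041] d [-0.2358 -0.0057 -0.1243] w [ 1.800e-03 -5.739e-01 -3.000e-04] F [-1.2  0.5  0.1] op 0.997 q [ 1.18  0.69 -0.19  1.57  0.16  0.9  -0.22]
[-0.07336482  0.02011639  0.00072462] [ 2.86081414e-01  9.58205311e-01 -7.86050066e-05]
```

Request:
arm_command --deltas '[{"dx": -0.047, "dy": -0.001, "dz": -0.025, "wy": -0.11}, {"dx": -0.094, "dy": -0.002, "dz": -0.05, "wy": -0.23}, {"dx": -0.141, "dy": -0.003, "dz": -0.075, "wy": -0.34}, {"dx": -0.188, "dy": -0.005, "dz": -0.1, "wy": -0.46}, {"dx": -0.236, "dy": -0.006, "dz": -0.124, "wy": -0.57}]' --claw 1

```text
invalid input at $.deltas[0]: expected keys dx, dy, dz, wx, wy, wz
```

```bash
python3 p.py 0.45 -0.12 0.42 -8
```

```text
t 0.15 pos [ 0.2558 -0.57    0.4041] d [-0.3615 -0.0155 -0.331 ] w [ 1.700e-03 -1.285e+00 -8.000e-04] F [-1.2  0.5  0.1] op 0.997 q [ 1.18  0.69 -0.19  1.57  0.16  0.9  -0.22]
```

Request:
arm_command --deltas '[{"dx": -0.047, "dy": -0.001, "dz": -0.025, "wx": 0, "wy": -0.11, "wz": 0}, {"dx": -0.094, "dy": -0.002, "dz": -0.05, "wx": 0, "wy": -0.23, "wz": 0}, {"dx": -0.141, "dy": -0.003, "dz": -0.075, "wx": 0, "wy": -0.34, "wz": 0}, {"dx": -0.188, "dy": -0.005, "dz": -0.1, "wx": 0, "wy": -0.46, "wz": 0}, {"dx": -0.236, "dy": -0.006, "dz": -0.124, "wx": 0, "wy": -0.57, "wz": 0}]' --claw 1

```text
clock: 0.65
tool_pos: [0.4107, -0.3717, 0.4104]
eef_rot: [-0.299, 0.641, -0.641, 0.299]
contact_force: [0.9, -0.1, -0.3]
opening: 1.002
```

```bash
python3 p.py 0.45 -0.12 0.42 -8
```

```text
t 0.65 pos [ 0.4107 -0.3717  0.4104] d [-0.2181 -0.0096 -0.1316] w [ 3.000e-04 -7.108e-01  0.000e+00] F [ 0.9 -0.1 -0.3] op 1.002 q [ 0.84  0.6  -0.31  1.77  0.24  0.81 -0.28]
```

Request:
arm_command --deltas '[{"dx": -0.041, "dy": -0.002, "dz": -0.026, "wx": 0, "wy": -0.14, "wz": 0}, {"dx": -0.081, "dy": -0.004, "dz": -0.052, "wx": 0, "wy": -0.28, "wz": 0}, {"dx": -0.122, "dy": -0.006, "dz": -0.079, "wx": 0, "wy": -0.43, "wz": 0}, {"dx": -0.162, "dy": -0.008, "dz": -0.105, "wx": 0, "wy": -0.57, "wz": 0}, {"dx": -0.203, "dy": -0.01, "dz": -0.131, "wx": 0, "wy": -0.71, "wz": 0}]'

```text
clock: 1.15
tool_pos: [0.4406, -0.1321, 0.4204]
eef_rot: [0.464, -0.534, 0.534, -0.464]
contact_force: [1.3, 0.0, 0.8]
opening: 1.003
```

```bash
cat > p2.py <<'E'
# deltas between commanded poses: x y z yaw -> x y z yaw
import sys,numpy as np
a=np.array(list(map(float,sys.argv[1:9])));t=np.radians(a[3]);d=a[4:7]-a[:3]
print("dx %.4f dy %.4f dz %.4f wy %.3f"%(d@[np.sin(t),-np.cos(t),0],-d[2],d@[np.cos(t),np.sin(t),0],-(a[7]-a[3])/45))
E
python3 p.py .45 -.12 .42 -8
python3 p2.py .45 -.12 .42 -8 .42 .075 .43 18
```

```text
t 1.15 pos [ 0.4406 -0.1321  0.4204] d [-0.0133  0.0004  0.0076] w [0.     0.     0.0004] F [1.3 0.  0.8] op 1.003 q [ 0.51  0.48 -0.47  2.01  0.33  0.72 -0.31]
dx -0.1889 dy -0.0100 dz -0.0568 wy -0.578
```

Request:
arm_command --deltas '[{"dx": -0.038, "dy": -0.002, "dz": -0.011, "wx": 0, "wy": -0.12, "wz": 0}, {"dx": -0.076, "dy": -0.004, "dz": -0.023, "wx": 0, "wy": -0.24, "wz": 0}, {"dx": -0.113, "dy": -0.006, "dz": -0.034, "wx": 0, "wy": -0.35, "wz": 0}, {"dx": -0.151, "dy": -0.008, "dz": -0.045, "wx": 0, "wy": -0.47, "wz": 0}, {"dx": -0.189, "dy": -0.01, "dz": -0.057, "wx": 0, "wy": -0.578, "wz": 0}]'

```text
clock: 1.65
tool_pos: [0.4111, 0.0628, 0.4304]
eef_rot: [-0.572, 0.416, -0.416, 0.572]
contact_force: [0.6, -0.3, -0.9]
opening: 0.999
```

```bash
python3 - <<'E'
from h import *
import pickle
s=r.get_state();c,im=snap("wrist","w1.png");pickle.dump(c,open("w1.pkl","wb"));print(s["tool_pos"],s["qd"].round(3) if hasattr(s["qd"],"round") else s["qd"])
print(proj(c,[[.433,.142,.105],[.433,.142,0]]))
E
python3 p.py .42 .075 .43 18;python3 p2.py .42 .075 .43 18 .433 .142 .43 18
```

```text
[0.41109802 0.06277949 0.43044141] [-0.771 -0.017 -0.266  0.011  0.097  0.074 -0.244]
[[376.55575722 142.41036399]
 [361.12915449 140.78101799]]
t 1.7 pos [0.4102 0.0693 0.4314] d [-0.0022  0.0015  0.0111] w [-0.0053  0.0156 -0.0063] F [-1.7  5.1  0.3] op 1.007 q [ 0.16  0.43 -0.63  2.11  0.38  0.71 -0.39]
dx -0.0597 dy -0.0000 dz 0.0331 wy -0.000
```

View pics/w1.png

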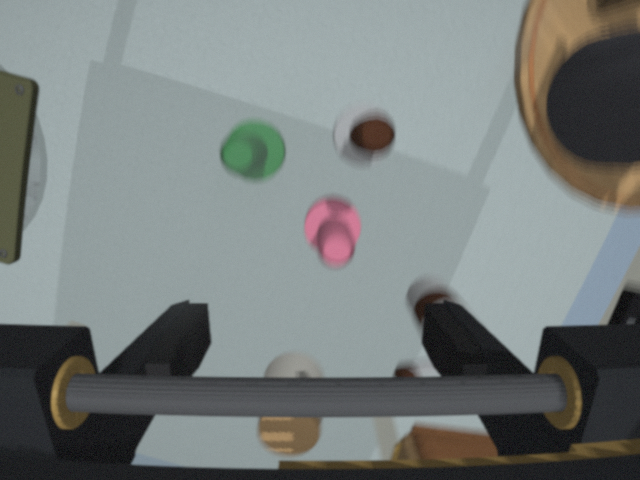

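The arm was still moving, so the picture is blurred. The tamper is at about (368,134). I'll move above it, let the arm settle and look again.

Request:
arm_command --deltas '[{"dx": -0.03, "dy": 0, "dz": 0.016, "wx": 0, "wy": 0, "wz": 0}, {"dx": -0.06, "dy": 0, "dz": 0.033, "wx": 0, "wy": 0, "wz": 0}, {"dx": -0.06, "dy": 0, "dz": 0.033, "wx": 0, "wy": 0, "wz": 0}, {"dx": -0.06, "dy": 0, "dz": 0.033, "wx": 0, "wy": 0, "wz": 0}, {"dx": -0.06, "dy": 0, "dz": 0.033, "wx": 0, "wy": 0, "wz": 0}]'

```text
clock: 2.2
tool_pos: [0.4244, 0.1274, 0.43]
eef_rot: [0.572, -0.417, 0.417, -0.57]
contact_force: [-0.1, -0.3, 0.1]
opening: 1.004
```

```bash
cat > look.py <<'E'
from h import *
import sys
n=sys.argv[1]
s=r.get_state();c,im=snap("wrist",n+".png");print(np.round(s["tool_pos"],4))
x,y=float(sys.argv[2]),float(sys.argv[3])
a=np.linspace(0,2*np.pi,73)
im=cv2.imread("pics/"+n+".png");ox,oy=proj(c,[x,y,.05])[0].round().astype(int)-[66,50]
ox,oy=max(ox,0),max(oy,0)
cr=cv2.resize(im[oy:oy+100,ox:ox+132],None,fx=6,fy=6,interpolation=cv2.INTER_CUBIC)
for rr,z,col in((.029,0,(0,255,255)),(.029,.022,(0,255,255)),(.016,.044,(255,0,0)),(.016,.097,(0,255,0))):
    p=proj(c,np.c_[x+rr*np.cos(a),y+rr*np.sin(a),0*a+z]); p=((p-[ox,oy]+.5)*6-.5)
    cv2.polylines(cr,[(p*16).round().astype(np.int32)],True,col,1,cv2.LINE_AA,4)
cv2.imwrite("pics/"+n+"c.png",cr)
E
python3 look.py w2 .433 .142;python3 p.py .433 .142 .43 18
```

```text
[0.4244 0.1274 0.43  ]
t 2.25 pos [0.4244 0.1273 0.4301] d [-0.0114  0.0001  0.0126] w [ 0.0016 -0.0075  0.0014] F [-0.3  0.8 -0.5] op 0.999 q [ 0.01  0.47 -0.6   2.04  0.39  0.75 -0.52]
```

View pics/w2c.png

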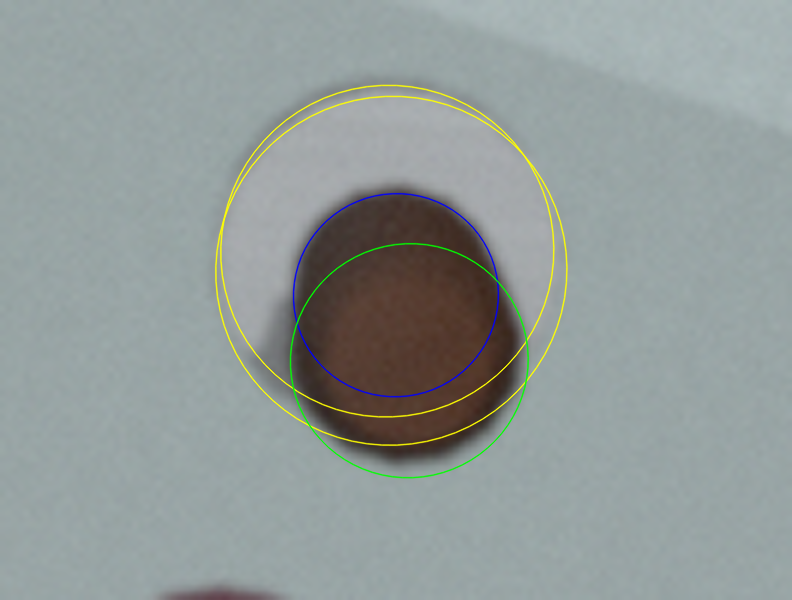

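View pics/w2.png

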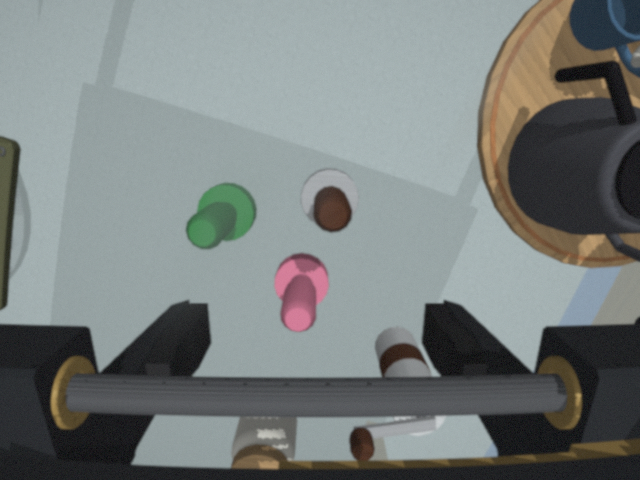

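The overlay fits to within about 1 mm, which puts the tamper at (0.432, 0.1425). I'll line up above it at z 0.32, then go down.

```bash
python3 p.py .432 .1425 .32 18
```

```text
t 2.25 pos [0.4244 0.1273 0.4301] d [-0.0123  0.1101  0.012 ] w [ 0.0016 -0.0075  0.0014] F [-0.3  0.8 -0.5] op 0.999 q [ 0.01  0.47 -0.6   2.04  0.39  0.75 -0.52]
```

Request:
arm_command --deltas '[{"dx": -0.012, "dy": 0.03, "dz": 0.012, "wx": 0.001, "wy": -0.007, "wz": 0.001}, {"dx": -0.012, "dy": 0.07, "dz": 0.012, "wx": 0.001, "wy": -0.007, "wz": 0.001}, {"dx": -0.012, "dy": 0.11, "dz": 0.012, "wx": 0.001, "wy": -0.007, "wz": 0.001}, {"dx": -0.012, "dy": 0.11, "dz": 0.012, "wx": 0.001, "wy": -0.007, "wz": 0.001}, {"dx": -0.012, "dy": 0.11, "dz": 0.012, "wx": 0.001, "wy": -0.007, "wz": 0.001}]'

```text
clock: 2.75
tool_pos: [0.4324, 0.1431, 0.3207]
eef_rot: [0.572, -0.416, 0.415, -0.572]
contact_force: [0.1, 0.5, -0.6]
opening: 1.005
```

```bash
python3 look.py w3 .432 .1425;python3 p.py .432 .1425 .22 18
```

```text
[0.4324 0.1431 0.3207]
t 2.8 pos [0.4328 0.1434 0.3215] d [ 0.0007  0.1015 -0.0012] w [-0.0027  0.0008 -0.0008] F [-0.6  0.   0.7] op 1.002 q [-0.15  0.65 -0.43  2.14  0.59  0.47 -0.73]
```

View pics/w3c.png

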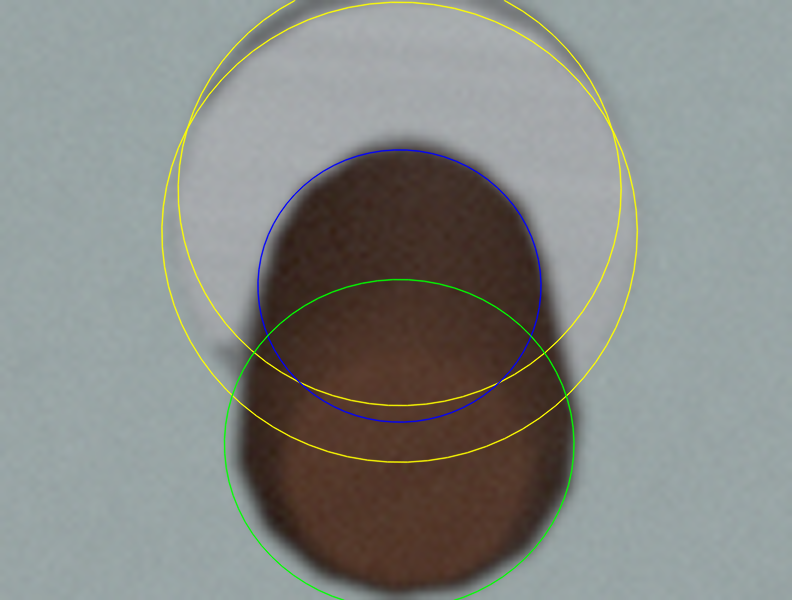

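The overlay lines up to under 1 mm. Going down to grasp height.

Request:
arm_command --deltas '[{"dx": 0.001, "dy": 0.03, "dz": -0.001, "wx": -0.002, "wy": 0, "wz": 0}, {"dx": 0.001, "dy": 0.06, "dz": -0.001, "wx": -0.002, "wy": 0, "wz": 0}, {"dx": 0.001, "dy": 0.09, "dz": -0.001, "wx": -0.002, "wy": 0, "wz": 0}, {"dx": 0.001, "dy": 0.101, "dz": -0.001, "wx": -0.002, "wy": 0, "wz": 0}, {"dx": 0.001, "dy": 0.101, "dz": -0.001, "wx": -0.002, "wy": 0, "wz": 0}]'

```text
clock: 3.3
tool_pos: [0.4325, 0.1428, 0.2198]
eef_rot: [-0.572, 0.415, -0.415, 0.573]
contact_force: [-0.2, 0.2, 1.0]
opening: 1.002
```

Request:
arm_command --deltas '[{"dx": 0, "dy": 0, "dz": 0, "wx": 0, "wy": 0, "wz": 0}, {"dx": 0, "dy": 0, "dz": 0, "wx": 0, "wy": 0, "wz": 0}, {"dx": 0, "dy": 0, "dz": 0, "wx": 0, "wy": 0, "wz": 0}, {"dx": 0, "dy": 0, "dz": 0, "wx": 0, "wy": 0, "wz": 0}, {"dx": 0, "dy": 0, "dz": 0, "wx": 0, "wy": 0, "wz": 0}]' --claw -1 --grip_force 45

```text
clock: 3.8
tool_pos: [0.4319, 0.1425, 0.2197]
eef_rot: [-0.572, 0.416, -0.415, 0.573]
contact_force: [-0.0, -0.7, -0.7]
opening: 0.569
```

```bash
python3 p.py .432 .1425 .22 18
```

```text
t 3.8 pos [0.4319 0.1425 0.2197] d [-0.     -0.0003  0.0001] w [ 0.      0.0017 -0.0012] F [-0.  -0.7 -0.7] op 0.569 q [-0.33  0.84 -0.15  2.2   0.79  0.15 -0.9 ]
```

Request:
arm_command --deltas '[{"dx": 0, "dy": 0, "dz": 0, "wx": 0, "wy": 0, "wz": 0}, {"dx": 0, "dy": 0, "dz": 0, "wx": 0, "wy": 0, "wz": 0}, {"dx": 0, "dy": 0, "dz": 0, "wx": 0, "wy": 0, "wz": 0}, {"dx": 0, "dy": 0, "dz": 0, "wx": 0, "wy": 0, "wz": 0}, {"dx": 0, "dy": 0, "dz": 0, "wx": 0, "wy": 0, "wz": 0}]'

```text
clock: 4.3
tool_pos: [0.4319, 0.1426, 0.2193]
eef_rot: [-0.572, 0.415, -0.415, 0.572]
contact_force: [0.6, 0.1, -1.5]
opening: 0.346
```

Request:
arm_command --deltas '[{"dx": 0, "dy": 0, "dz": 0, "wx": 0, "wy": 0, "wz": 0}, {"dx": 0, "dy": -0.01, "dz": 0, "wx": 0, "wy": 0, "wz": 0}, {"dx": 0, "dy": -0.02, "dz": 0, "wx": 0, "wy": 0, "wz": 0}, {"dx": 0, "dy": -0.03, "dz": 0, "wx": 0, "wy": 0, "wz": 0}, {"dx": 0, "dy": -0.03, "dz": 0, "wx": 0, "wy": 0, "wz": 0}]'

```text
clock: 4.8
tool_pos: [0.4317, 0.1423, 0.2499]
eef_rot: [-0.572, 0.416, -0.415, 0.572]
contact_force: [0.4, 0.5, -2.8]
opening: 0.351
```

```bash
python3 p.py .432 .1425 .22 18; python3 -c "
from h import *
for n in ['scene','wrist']: snap(n,n+'_g.png')
a=cv2.imread('pics/scene_g.png')[180:330,330:530];b=cv2.imread('pics/wrist_g.png')[120:420,120:520]
cv2.imwrite('pics/g.png',np.hstack([cv2.resize(a,(400,300)),b]))"
```

```text
t 4.8 pos [0.4317 0.1423 0.2499] d [-0.0001  0.0299  0.0003] w [ 0.0003  0.0014 -0.0011] F [ 0.4  0.5 -2.8] op 0.351 q [-0.26  0.78 -0.25  2.19  0.75  0.26 -0.86]
```

View pics/g.png

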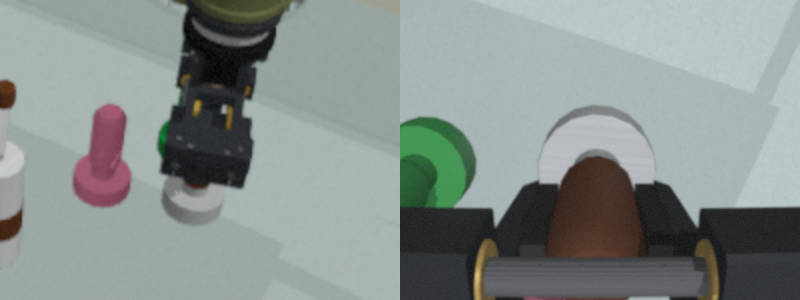

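Gripped: opening 0.35, about 2.8 N of weight, foot 0.2193 below the TCP. Now lift.

Request:
arm_command --deltas '[{"dx": 0, "dy": -0.03, "dz": 0, "wx": 0, "wy": 0, "wz": 0}, {"dx": 0, "dy": -0.07, "dz": 0, "wx": 0, "wy": 0, "wz": 0}, {"dx": 0, "dy": -0.11, "dz": 0, "wx": 0, "wy": 0, "wz": 0}, {"dx": 0, "dy": -0.15, "dz": 0, "wx": 0, "wy": 0, "wz": 0}, {"dx": 0, "dy": -0.18, "dz": 0, "wx": 0, "wy": 0, "wz": 0}]'

```text
clock: 5.4
tool_pos: [0.4317, 0.1423, 0.4307]
eef_rot: [0.572, -0.416, 0.415, -0.572]
contact_force: [1.8, -0.5, -3.0]
opening: 0.348
```

```bash
python3 p.py .51 -.03 .43 -4;
```

```text
t 5.4 pos [0.4317 0.1423 0.4307] d [0.1881 0.0006 0.0209] w [ 0.0011  0.4909 -0.0008] F [ 1.8 -0.5 -3. ] op 0.348 q [ 0.01  0.49 -0.64  2.01  0.41  0.77 -0.56]
```

Request:
arm_command --deltas '[{"dx": 0.025, "dy": 0, "dz": 0.002, "wx": 0, "wy": 0.07, "wz": 0}, {"dx": 0.06, "dy": 0, "dz": 0.006, "wx": 0, "wy": 0.17, "wz": 0}, {"dx": 0.1, "dy": 0, "dz": 0.011, "wx": 0, "wy": 0.27, "wz": 0}, {"dx": 0.145, "dy": 0, "dz": 0.016, "wx": 0, "wy": 0.38, "wz": 0}, {"dx": 0.188, "dy": 0, "dz": 0.021, "wx": 0, "wy": 0.49, "wz": 0}]'

```text
clock: 5.9
tool_pos: [0.5104, -0.0317, 0.4281]
eef_rot: [-0.482, 0.518, -0.517, 0.481]
contact_force: [1.0, 0.7, -2.5]
opening: 0.351
```

```bash
python3 p2.py .51 -.03 .43 -4 .59 -.23 .43 -25; python3 p.py .51 -.03 .43 -4
```

```text
dx 0.1939 dy -0.0000 dz 0.0938 wy 0.467
t 5.9 pos [ 0.5104 -0.0317  0.4281] d [-0.0016 -0.0019 -0.0005] w [ 0.0038 -0.0033  0.0007] F [ 1.   0.7 -2.5] op 0.351 q [ 0.3   0.55 -0.52  1.86  0.36  0.83 -0.47]
```

Request:
arm_command --deltas '[{"dx": 0.04, "dy": 0, "dz": 0.019, "wx": -0.003, "wy": 0.09, "wz": 0}, {"dx": 0.08, "dy": 0, "dz": 0.038, "wx": -0.003, "wy": 0.19, "wz": 0}, {"dx": 0.12, "dy": 0, "dz": 0.057, "wx": -0.003, "wy": 0.28, "wz": 0}, {"dx": 0.16, "dy": 0, "dz": 0.076, "wx": -0.003, "wy": 0.38, "wz": 0}, {"dx": 0.194, "dy": 0, "dz": 0.094, "wx": -0.003, "wy": 0.467, "wz": 0}]'

```text
clock: 6.4
tool_pos: [0.5905, -0.2325, 0.4273]
eef_rot: [-0.381, 0.598, -0.596, 0.377]
contact_force: [1.0, -0.9, -3.1]
opening: 0.354
```

```bash
python3 p2.py .59 -.23 .43 -25 .601 -.279 .40 -25; python3 p.py .59 -.23 .43 -25
```

```text
dx 0.0398 dy 0.0300 dz 0.0307 wy -0.000
t 6.4 pos [ 0.5905 -0.2325  0.4273] d [-0.0021 -0.0027 -0.0015] w [ 0.0074 -0.0053  0.0034] F [ 1.  -0.9 -3.1] op 0.354 q [ 0.52  0.7  -0.4   1.5   0.3   1.01 -0.4 ]
```

Request:
arm_command --deltas '[{"dx": 0.01, "dy": 0.005, "dz": 0.008, "wx": 0, "wy": 0, "wz": 0}, {"dx": 0.025, "dy": 0.015, "dz": 0.02, "wx": 0, "wy": 0, "wz": 0}, {"dx": 0.04, "dy": 0.026, "dz": 0.031, "wx": 0, "wy": 0, "wz": 0}, {"dx": 0.04, "dy": 0.026, "dz": 0.031, "wx": 0, "wy": 0, "wz": 0}, {"dx": 0.04, "dy": 0.026, "dz": 0.031, "wx": 0, "wy": 0, "wz": 0}]'

```text
clock: 6.9
tool_pos: [0.6016, -0.2785, 0.402]
eef_rot: [-0.381, 0.598, -0.594, 0.379]
contact_force: [-0.6, 0.5, -2.2]
opening: 0.352
```

```bash
python3 p.py .601 -.279 .375 -25; python3 -c "
from h import *
for n in ['scene','top']: snap(n,n+'_h.png')
a=cv2.imread('pics/scene_h.png')[130:280,100:300];b=cv2.imread('pics/top_h.png')[80:230,360:560]
cv2.imwrite('pics/h.png',np.hstack([cv2.resize(a,(400,300)),cv2.resize(b,(400,300))]))"
```

```text
t 6.9 pos [ 0.6016 -0.2785  0.402 ] d [ 0.0007  0.027  -0.0002] w [ 0.0073  0.0012 -0.0003] F [-0.6  0.5 -2.2] op 0.352 q [ 0.57  0.77 -0.4   1.43  0.32  1.01 -0.34]
```

View pics/h.png

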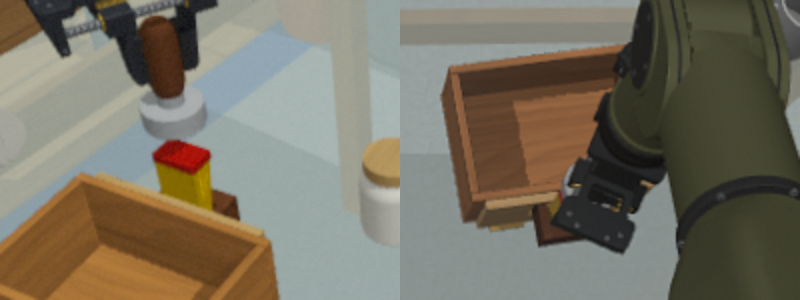

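The foot is centred above the red cap: cap at (183,155), foot at (172,110) in the scene crop. I'll come down to just above it, then press slowly.

Request:
arm_command --deltas '[{"dx": 0.001, "dy": 0.008, "dz": 0, "wx": 0.007, "wy": 0, "wz": 0}, {"dx": 0.001, "dy": 0.018, "dz": 0, "wx": 0.007, "wy": 0, "wz": 0}, {"dx": 0.001, "dy": 0.027, "dz": 0, "wx": 0.007, "wy": 0, "wz": 0}, {"dx": 0.001, "dy": 0.031, "dz": 0, "wx": 0.007, "wy": 0, "wz": 0}, {"dx": 0.001, "dy": 0.033, "dz": 0, "wx": 0.007, "wy": 0, "wz": 0}]'

```text
clock: 7.5
tool_pos: [0.6011, -0.2798, 0.369]
eef_rot: [0.38, -0.596, 0.597, -0.38]
contact_force: [-0.4, 0.6, -2.7]
opening: 0.351
```

Request:
arm_command --deltas '[{"dx": 0, "dy": 0.002, "dz": 0, "wx": 0, "wy": 0, "wz": 0}, {"dx": 0, "dy": 0.004, "dz": 0, "wx": 0, "wy": 0, "wz": 0}, {"dx": 0, "dy": 0.006, "dz": 0, "wx": 0, "wy": 0, "wz": 0}, {"dx": 0, "dy": 0.008, "dz": 0, "wx": 0, "wy": 0, "wz": 0}, {"dx": 0, "dy": 0.01, "dz": 0, "wx": 0, "wy": 0, "wz": 0}]'

```text
clock: 8.0
tool_pos: [0.6015, -0.28, 0.361]
eef_rot: [0.379, -0.595, 0.597, -0.381]
contact_force: [-1.6, 0.7, 4.2]
opening: 0.35
```

Contact: the force rose by about 7 N at TCP z ≈ 0.361. I'll carry on down.

Request:
arm_command --deltas '[{"dx": 0, "dy": 0.002, "dz": 0, "wx": 0, "wy": 0, "wz": 0}, {"dx": 0, "dy": 0.004, "dz": 0, "wx": 0, "wy": 0, "wz": 0}, {"dx": 0, "dy": 0.006, "dz": 0, "wx": 0, "wy": 0, "wz": 0}, {"dx": 0, "dy": 0.008, "dz": 0, "wx": 0, "wy": 0, "wz": 0}, {"dx": 0, "dy": 0.01, "dz": 0, "wx": 0, "wy": 0, "wz": 0}]'

```text
clock: 8.5
tool_pos: [0.6015, -0.28, 0.351]
eef_rot: [0.379, -0.595, 0.597, -0.381]
contact_force: [-1.3, 0.8, 5.1]
opening: 0.349
```

Request:
arm_command --deltas '[{"dx": 0, "dy": 0.002, "dz": 0, "wx": 0, "wy": 0, "wz": 0}, {"dx": 0, "dy": 0.003, "dz": 0, "wx": 0, "wy": 0, "wz": 0}, {"dx": 0, "dy": 0.004, "dz": 0, "wx": 0, "wy": 0, "wz": 0}, {"dx": 0, "dy": 0.005, "dz": 0, "wx": 0, "wy": 0, "wz": 0}, {"dx": 0, "dy": 0.006, "dz": 0, "wx": 0, "wy": 0, "wz": 0}]'

```text
clock: 9.0
tool_pos: [0.6016, -0.28, 0.3442]
eef_rot: [0.38, -0.595, 0.597, -0.381]
contact_force: [-1.7, 0.6, 11.5]
opening: 0.348
```

Request:
arm_command --deltas '[{"dx": 0, "dy": 0.001, "dz": 0, "wx": 0, "wy": 0, "wz": 0}, {"dx": 0, "dy": 0.001, "dz": 0, "wx": 0, "wy": 0, "wz": 0}, {"dx": 0, "dy": 0.002, "dz": 0, "wx": 0, "wy": 0, "wz": 0}, {"dx": 0, "dy": 0.002, "dz": 0, "wx": 0, "wy": 0, "wz": 0}, {"dx": 0, "dy": 0.002, "dz": 0, "wx": 0, "wy": 0, "wz": 0}]'

```text
clock: 9.5
tool_pos: [0.6016, -0.28, 0.3441]
eef_rot: [0.379, -0.595, 0.598, -0.381]
contact_force: [-3.1, 1.3, 15.4]
opening: 0.349
```

The TCP stopped at 0.344 while the force kept rising. That puts the foot at 0.1248, matching the 0.125 home height. Lift off and check.

Request:
arm_command --deltas '[{"dx": 0, "dy": -0.015, "dz": 0, "wx": 0, "wy": 0, "wz": 0}, {"dx": 0, "dy": -0.04, "dz": 0, "wx": 0, "wy": 0, "wz": 0}, {"dx": 0, "dy": -0.07, "dz": 0, "wx": 0, "wy": 0, "wz": 0}, {"dx": 0, "dy": -0.089, "dz": 0, "wx": 0, "wy": 0, "wz": 0}, {"dx": 0, "dy": -0.089, "dz": 0, "wx": 0, "wy": 0, "wz": 0}]'

```text
clock: 10.0
tool_pos: [0.6021, -0.28, 0.4336]
eef_rot: [0.378, -0.594, 0.599, -0.382]
contact_force: [1.1, 0.4, -3.9]
opening: 0.353
```

```bash
python3 p.py .51 -.03 .43 -4; python3 p2.py .601 -.279 .43 -25 .51 -.06 .43 -4;python3 -c "
from h import *
c,_=snap('scene','scene_i.png')
a=cv2.imread('pics/scene_i.png')[130:280,100:300]
cv2.imwrite('pics/i.png',cv2.resize(a,(800,600),interpolation=cv2.INTER_CUBIC))"
```

```text
t 10.0 pos [ 0.6021 -0.28    0.4336] d [-0.1877  0.0022 -0.1891] w [-0.01   -0.4663  0.0012] F [ 1.1  0.4 -3.9] op 0.353 q [ 0.57  0.73 -0.41  1.4   0.31  1.06 -0.32]
dx -0.1600 dy -0.0000 dz -0.1750 wy -0.467
```

View pics/i.png

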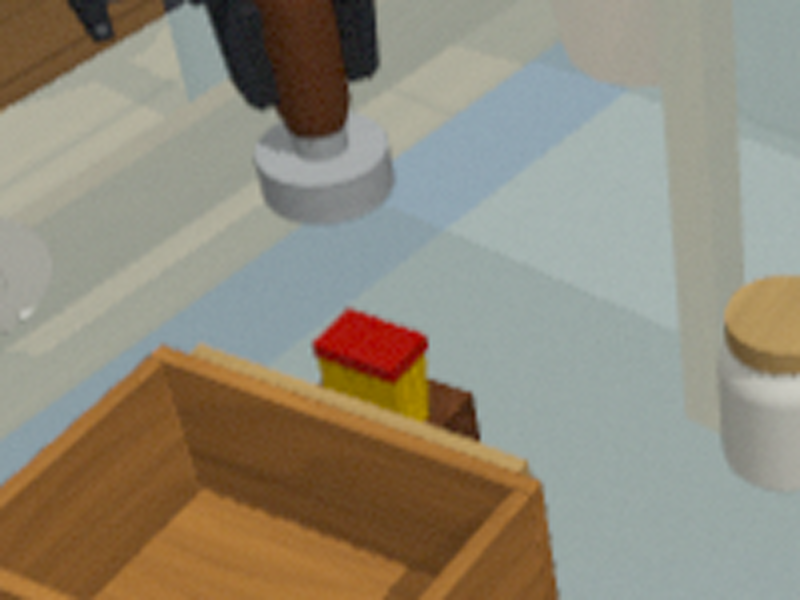

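```bash
python3 -c "
from h import *
c=r.get_calibration('scene')
for z in (.12,.125,.13,.144): print(z,(proj(c,[.601,-.2795,z])[0]-[100,130])*4)"
```

```text
0.12 [370.21018299 345.54350836]
0.125 [368.54526001 337.5687265 ]
0.13 [366.86856308 329.53772919]
0.144 [362.11009729 306.74674466]
```

Home: the cap's centre row, about 343, fits z ≈ 0.122–0.125. Carrying the tamper back to its original clear spot.

Request:
arm_command --deltas '[{"dx": -0.03, "dy": 0.001, "dz": -0.03, "wx": 0, "wy": -0.09, "wz": 0}, {"dx": -0.064, "dy": 0.002, "dz": -0.064, "wx": 0, "wy": -0.18, "wz": 0}, {"dx": -0.097, "dy": 0.002, "dz": -0.099, "wx": 0, "wy": -0.28, "wz": 0}, {"dx": -0.13, "dy": 0.002, "dz": -0.134, "wx": 0, "wy": -0.37, "wz": 0}, {"dx": -0.16, "dy": 0.002, "dz": -0.167, "wx": -0.01, "wy": -0.467, "wz": 0}]'

```text
clock: 10.55
tool_pos: [0.5157, -0.0625, 0.4269]
eef_rot: [-0.485, 0.519, -0.513, 0.482]
contact_force: [0.8, 0.9, -1.0]
opening: 0.352
```

```bash
python3 p.py .432 .1425 .43 18
```

```text
t 10.55 pos [ 0.5157 -0.0625  0.4269] d [-0.1991 -0.002  -0.0968] w [ 0.0112 -0.4828 -0.0034] F [ 0.8  0.9 -1. ] op 0.352 q [ 0.36  0.56 -0.52  1.84  0.36  0.85 -0.4 ]
```

Request:
arm_command --deltas '[{"dx": -0.04, "dy": -0.002, "dz": -0.019, "wx": 0, "wy": -0.1, "wz": 0}, {"dx": -0.08, "dy": -0.002, "dz": -0.039, "wx": 0, "wy": -0.2, "wz": 0}, {"dx": -0.12, "dy": -0.002, "dz": -0.058, "wx": 0, "wy": -0.29, "wz": 0}, {"dx": -0.16, "dy": -0.002, "dz": -0.078, "wx": 0, "wy": -0.39, "wz": 0}, {"dx": -0.198, "dy": -0.002, "dz": -0.096, "wx": 0.01, "wy": -0.48, "wz": -0.003}]'

```text
clock: 11.05
tool_pos: [0.4338, 0.141, 0.4298]
eef_rot: [0.572, -0.416, 0.417, -0.571]
contact_force: [0.3, -0.6, -3.1]
opening: 0.352
```

Request:
arm_command --deltas '[{"dx": 0, "dy": 0, "dz": 0, "wx": 0, "wy": 0, "wz": 0}, {"dx": 0, "dy": 0.01, "dz": 0, "wx": 0, "wy": 0, "wz": 0}, {"dx": 0, "dy": 0.04, "dz": 0, "wx": 0, "wy": 0, "wz": 0}, {"dx": 0, "dy": 0.06, "dz": 0, "wx": 0, "wy": 0, "wz": 0}, {"dx": 0, "dy": 0.06, "dz": 0, "wx": 0, "wy": 0, "wz": 0}]'

```text
clock: 11.55
tool_pos: [0.4347, 0.1374, 0.3678]
eef_rot: [0.573, -0.419, 0.418, -0.568]
contact_force: [-1.0, -0.5, -2.4]
opening: 0.35
```

```bash
python3 p.py .432 .1425 .26 18
```

```text
t 11.55 pos [0.4347 0.1374 0.3678] d [-0.006   0.1078 -0.0004] w [ 0.0078 -0.0112  0.0038] F [-1.  -0.5 -2.4] op 0.35 q [-0.05  0.58 -0.55  2.08  0.52  0.62 -0.66]
```

Request:
arm_command --deltas '[{"dx": -0.006, "dy": 0.03, "dz": 0, "wx": 0.008, "wy": -0.011, "wz": 0.004}, {"dx": -0.006, "dy": 0.06, "dz": 0, "wx": 0.008, "wy": -0.011, "wz": 0.004}, {"dx": -0.006, "dy": 0.09, "dz": 0, "wx": 0.008, "wy": -0.011, "wz": 0.004}, {"dx": -0.006, "dy": 0.107, "dz": 0, "wx": 0.008, "wy": -0.011, "wz": 0.004}, {"dx": -0.006, "dy": 0.107, "dz": 0, "wx": 0.008, "wy": -0.011, "wz": 0.004}]'

```text
clock: 12.05
tool_pos: [0.4338, 0.1445, 0.2625]
eef_rot: [-0.571, 0.414, -0.416, 0.574]
contact_force: [0.8, -0.7, -2.8]
opening: 0.349
```

```bash
python3 p.py .432 .1425 .222 18;python3 -c "
from h import *
for n in ['scene','wrist']: snap(n,n+'_j.png')
a=cv2.imread('pics/scene_j.png')[180:330,330:530];b=cv2.imread('pics/wrist_j.png')[120:420,120:520]
cv2.imwrite('pics/j.png',np.hstack([cv2.resize(a,(400,300)),b]))"
```

```text
t 12.05 pos [0.4338 0.1445 0.2625] d [ 0.0014  0.0405 -0.0025] w [-0.0058  0.0017 -0.0004] F [ 0.8 -0.7 -2.8] op 0.349 q [-0.23  0.76 -0.31  2.18  0.76  0.31 -0.87]
```

View pics/j.png

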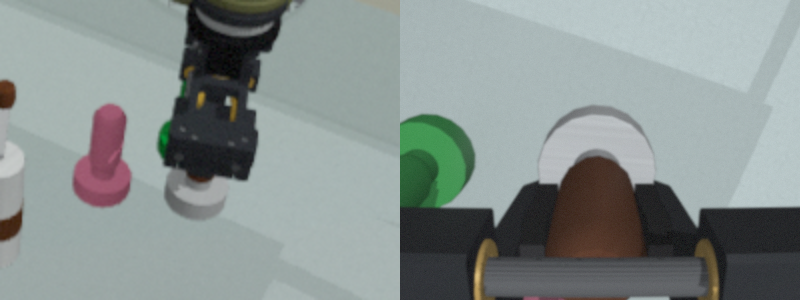

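The tamper hasn't slipped: it looks the same in the gripper as after the grasp. Lowering to the table.

Request:
arm_command --deltas '[{"dx": 0.001, "dy": 0.015, "dz": -0.001, "wx": -0.004, "wy": 0, "wz": 0}, {"dx": 0.001, "dy": 0.03, "dz": -0.001, "wx": -0.004, "wy": 0, "wz": 0}, {"dx": 0.001, "dy": 0.039, "dz": -0.001, "wx": -0.004, "wy": 0, "wz": 0}, {"dx": 0.001, "dy": 0.041, "dz": -0.001, "wx": -0.004, "wy": 0, "wz": 0}, {"dx": 0.001, "dy": 0.042, "dz": -0.001, "wx": -0.004, "wy": 0, "wz": 0}]'

```text
clock: 12.65
tool_pos: [0.434, 0.1443, 0.2229]
eef_rot: [-0.57, 0.414, -0.416, 0.575]
contact_force: [-0.5, 1.4, -2.9]
opening: 0.347
```

```bash
python3 p.py .432 .1425 .219 18
```

```text
t 12.65 pos [0.434  0.1443 0.2229] d [ 0.0011  0.0038 -0.0025] w [-0.0085  0.0023 -0.0025] F [-0.5  1.4 -2.9] op 0.347 q [-0.32  0.83 -0.17  2.2   0.84  0.17 -0.94]
```

Request:
arm_command --deltas '[{"dx": 0, "dy": 0.001, "dz": 0, "wx": -0.008, "wy": 0, "wz": -0.002}, {"dx": 0, "dy": 0.002, "dz": 0, "wx": -0.008, "wy": 0, "wz": -0.002}, {"dx": 0, "dy": 0.003, "dz": 0, "wx": -0.008, "wy": 0, "wz": -0.002}, {"dx": 0, "dy": 0.0035, "dz": 0, "wx": -0.008, "wy": 0, "wz": -0.002}, {"dx": 0, "dy": 0.0035, "dz": 0, "wx": -0.008, "wy": 0, "wz": -0.002}]'

```text
clock: 13.15
tool_pos: [0.4337, 0.1444, 0.2192]
eef_rot: [0.573, -0.415, 0.415, -0.573]
contact_force: [0.0, 0.4, 4.6]
opening: 0.348
```

The foot is on the table: the force has gone to +4.6 N. Letting go.

Request:
arm_command --deltas '[{"dx": 0, "dy": 0, "dz": 0, "wx": 0, "wy": 0, "wz": 0}, {"dx": 0, "dy": 0, "dz": 0, "wx": 0, "wy": 0, "wz": 0}, {"dx": 0, "dy": 0, "dz": 0, "wx": 0, "wy": 0, "wz": 0}, {"dx": 0, "dy": 0, "dz": 0, "wx": 0, "wy": 0, "wz": 0}, {"dx": 0, "dy": 0, "dz": 0, "wx": 0, "wy": 0, "wz": 0}]' --claw 1

```text
clock: 13.65
tool_pos: [0.4335, 0.1444, 0.2186]
eef_rot: [0.573, -0.415, 0.415, -0.572]
contact_force: [0.2, -0.1, 0.2]
opening: 0.781
```

Request:
arm_command --deltas '[{"dx": 0, "dy": 0, "dz": 0, "wx": 0, "wy": 0, "wz": 0}, {"dx": 0, "dy": 0, "dz": 0, "wx": 0, "wy": 0, "wz": 0}, {"dx": 0, "dy": 0, "dz": 0, "wx": 0, "wy": 0, "wz": 0}, {"dx": 0, "dy": 0, "dz": 0, "wx": 0, "wy": 0, "wz": 0}, {"dx": 0, "dy": 0, "dz": 0, "wx": 0, "wy": 0, "wz": 0}]'

```text
clock: 14.15
tool_pos: [0.4335, 0.1443, 0.2186]
eef_rot: [0.573, -0.415, 0.415, -0.572]
contact_force: [0.8, -0.2, 0.4]
opening: 0.997
```

Request:
arm_command --deltas '[{"dx": 0, "dy": -0.02, "dz": 0, "wx": 0, "wy": 0, "wz": 0}, {"dx": 0, "dy": -0.05, "dz": 0, "wx": 0, "wy": 0, "wz": 0}, {"dx": 0, "dy": -0.09, "dz": 0, "wx": 0, "wy": 0, "wz": 0}, {"dx": 0, "dy": -0.13, "dz": 0, "wx": 0, "wy": 0, "wz": 0}, {"dx": 0, "dy": -0.17, "dz": 0, "wx": 0, "wy": 0, "wz": 0}]'

```text
clock: 14.65
tool_pos: [0.4333, 0.144, 0.3901]
eef_rot: [0.573, -0.415, 0.414, -0.572]
contact_force: [1.6, 0.1, -0.8]
opening: 0.999
```

Request:
arm_command --deltas '[{"dx": 0, "dy": -0.01, "dz": 0, "wx": 0, "wy": 0, "wz": 0}, {"dx": 0, "dy": -0.01, "dz": 0, "wx": 0, "wy": 0, "wz": 0}, {"dx": 0, "dy": -0.01, "dz": 0, "wx": 0, "wy": 0, "wz": 0}, {"dx": 0, "dy": -0.01, "dz": 0, "wx": 0, "wy": 0, "wz": 0}, {"dx": 0, "dy": -0.01, "dz": 0, "wx": 0, "wy": 0, "wz": 0}]'

```text
clock: 15.15
tool_pos: [0.4334, 0.1443, 0.3973]
eef_rot: [0.574, -0.416, 0.414, -0.571]
contact_force: [0.6, -0.2, -0.3]
opening: 0.999
```

```bash
python3 p.py .432 .1425 .22 18; python3 look.py w9 .433 .144;python3 -c "
from h import *
snap('scene','scene_k.png')"
```

```text
t 15.15 pos [0.4334 0.1443 0.3973] d [ 0.0012  0.1773 -0.0012] w [0.0053 0.0037 0.0001] F [ 0.6 -0.2 -0.3] op 0.999 q [-0.01  0.54 -0.63  2.05  0.49  0.7  -0.64]
[0.4334 0.1443 0.3973]
```

View pics/w9c.png

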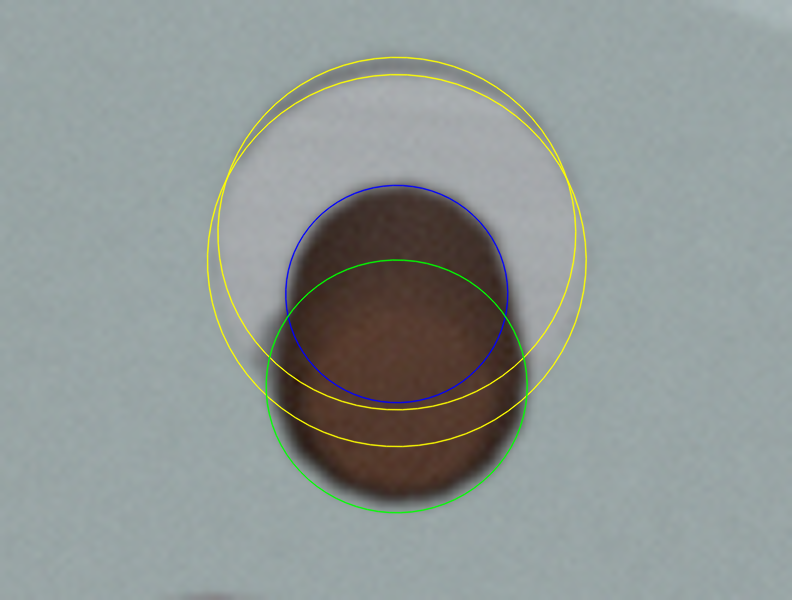

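View pics/scene_k.png

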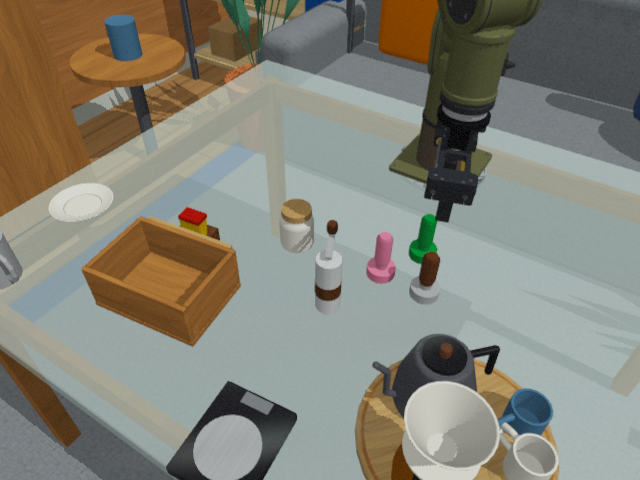

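The tamper stands upright at about (425,278) and matches the upright overlay. The gripper is clear of it, and the wedge is down at (193,217). Nothing else has moved, so I'm handing in.

```bash
python3 -c "
from plant import r
print(r.finish_job())"
```

```text
the job is handed in; nothing more can be done
None
```

I drove the wedge home with the tamper's foot and stood the tamper upright again where it started. The job was handed in at about 15 s of the 54 s allowed, and no verdict was reported.

- **Wedge:** I pressed it down slowly rather than striking it, with contact at about 7 N. It stopped with the foot about 0.125 m above the table while the push rose to about 18 N, which matches the hard stop. The scene picture afterwards put the red top at roughly 0.122–0.125 m, which agrees with home.
- **Tamper:** It stands at about (0.433, 0.144), and the final wrist picture matches the overlay of an upright tamper to about 1 mm. The gripper is open and clear above it, with no contact force reading.
- **Turntable and other things:** I kept the arm clear of the turntable. In the last scene picture, everything on it and the look-alikes stand where they were.

**Small disagreements:**
- The scene camera placed the tamper about 2 mm off the other two views, so I used the wrist view.
- Some commanded poses fell short by up to 17 mm where moves were cut off by the speed limits. I corrected these from the measured pose before acting.

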